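# Free a stuck cup from its holder cup and stand it on the pull-out shelf

### The job

The small aluminium cup has got stuck in the wider cup screwed to the bench. Draw the instrument's flat shelf all the way out, work the stuck cup loose by its rim with a twist of about an eighth of a turn, either way, before it rises, then pull it up and stand it upright and wholly on the shelf. Leave the loose things lying about where they are.

Things in the scene. Friction and masses are not known exactly. Their poses are not given: they have to be found in the camera images.
- inner_cup: The stuck cup: aluminium, open-topped, 75 mm tall, about 180 g. Origin: centre of its underside; z up its axis. Its top 21 mm is a straight round collar 60 mm across, wall 3 mm, to grip; then 53 mm across; the lowest 20 mm a solid foot 58 mm across. A dark seam inside marks +x. It starts seated in the outer cup, x axes aligned, collar above the outer rim; only the first 15 mm of rise is stiff.
- outer_cup: Steel cup fixed to the bench on a round dark plate 96 mm across. Origin: centre of the plate's underside. Rim 50 mm above it, 80 mm across, a dark mark at +x; the inner cup stands on its floor, 12 mm above the origin. Sprung balls inside clasp the inner cup's foot: turning or lifting meets up to about 20 N of friction; lifting is easier while turning.
- instrument: A low grey bench instrument, fixed, 200 mm deep, 190 mm wide and 60 mm tall. Origin on the bench under the middle of its front face; its x axis points from the front face to its back, away from the robot. The shelf comes out of its front along -x.
- shelf_front (a point): Middle of the shelf's front edge, on its top face, 21 mm above the bench; moves with it. x points back to the instrument, y along the edge. The shelf is a plain aluminium plate 160 mm wide, 8 mm thick, no handle; pushed in, it juts 70 mm from the instrument. It slides with 2 N of friction and stays where left: press on top with the closed gripper (5 to 15 N) and drag.
- shelf (a joint): How far the shelf is drawn out, in m: 0 pushed in, 0.12 fully out at its stop; starts between 0 and 0.02.
- jar: Closed glass jar with a black lid, 56 mm across, 85 mm tall; bystander, loose. Origin at the centre of its underside.
- spool: Empty blue wire spool standing on end, 64 mm across, 42 mm tall; bystander, loose. Origin at the centre of its underside.
- short_cup: Wide low steel bowl, 84 mm across, 40 mm tall; bystander, loose. Origin at the centre of its underside.
- screwdriver: Screwdriver 180 mm long lying on the bench; bystander, loose. x axis along it.
- brush: Brush 170 mm long lying on the bench; bystander, loose. x axis along it.
- board_stand: Steel plate 130 mm square with four black posts carrying a green circuit board, 68 mm tall in all; fixed bystander that may stand on either side of the outer cup. Origin at the centre of its underside.
Not all that is in view belongs to the job. Leave any orange or red look-alike of the outer_cup alone. What is shaped like the inner_cup but pink is not meant.

How it is judged:
By the outcome, as a careful person would: the job done as asked, in the order asked, and still so for the second after the job is handed in, with the robot touching nothing.
It also fails if it takes over 64 s, if anything falls off the work surface, if the arm or the gripper's body presses on something with over 40 N, if the wrist force passes 120 N, or if a joint passes its speed limit or range.

### The arm

A 6-joint arm with a two-finger parallel gripper is mounted at the origin on the work surface. World frame = base frame: x ahead of the robot, y to its left, z up, the work surface at z = 0. Lengths are in m, angles in degrees, forces in N, time in s.
With the tool pointing down it reaches from about 0.35 to 0.775 m from the base axis. Payload 7.3 kg.
Tool frame: the origin (TCP) lies on the mounting face of the last link; the fingertips stand manip.finger_overhang ahead of it and the grasp point (between the pads) lies 159 mm ahead of it (manip.finger_overhang is the distance from the TCP to the fingertips, in m); x points along the fingers, z is the direction in which the jaws open and shut, and the axes are right-handed (so a half turn about x gives the same grasp; the last joint's range is limited). The gripper opens to 92 mm and grips with 3 to 60 N. Pads are 19 mm wide; open, the fingers measure 130 mm over their backs; the gripper's body (75 mm by 190 mm) begins 47 mm behind the grasp point.
Start: joints at [-72.365, 19.595, 87.324, -0, 73.075, -8.365], TCP at [0.23, -0.472, 0.405] pointing down, gripper open.
Joint ranges: [-145.02, 145.02], [-44.19, 115.74], [2.07, 154.8], [-57.11, 237.11], [16.16, 152.29], [-177.93, 177.93]. Speed limits (degrees/s): [147.25, 147.25, 180, 180, 180, 180].

### API

Orientations are given as a 3x3 rotation matrix whose columns are the frame's x, y, z axes.
In Python, from cell import manip gives the robot as it stands. The module is installed in compiled form; this text tells all that it offers. Calls block until the motion is done:
- manip.move_to(position, orientation): joint-space move of the TCP to a pose.
- manip.move_straight(position, feed=0.15, frame=None, f_stop=None): straight line of the TCP; frame=None keeps the orientation; feed is the mean speed in m/s. With f_stop (N) it stops when the force on the tool has changed by that much, and returns True; else False.
- manip.movej(angles): joint-space move.
- manip.command_gripper(opening, newtons=None): opening from 0.0 (shut) to 1.0 (fully open); newtons is the grip in N (None keeps the last); returns when the fingers have stopped.
- manip.wait(seconds).
- manip.inverse_kinematics(position, orientation): joint angles nearest the present ones, or None.
- manip.observe(): the state.
- manip.grab_frame(name): name is "side" or "top"; returns the picture (384x512x3 uint8, red, green, blue); there is no depth.
- manip.camera_params(name): a dict with "K" (3x3 intrinsics, pixels), "cam_to_world" (4x4, takes a point from camera to world coordinates). Camera axes: x right, y down, z forward; pixel columns grow to the right and rows downward; lengths in m; the calibration is good to about 2 mm. A picture is of the moment at which its call begins. camera_params takes no time and is no camera call.
A pose or a line that the arm cannot do raises manip.IKError and nothing moves.
- manip.job_done(): hands the job in, once; it reports no verdict.
The state is a dict: "clock": time; "joint_positions": joint angles; "dq": joint speeds; "effort": joint torques, N m; "tool_pos": TCP position; "tcp_rot": TCP orientation; "ft_force": force on the tool from outside, world axes, zero at the start; "wrist_torque": the same for the moment, N m; "gripper_width": opening from 0.0 (shut) to 1.0 (fully open).
Only numpy, scipy, OpenCV 4.12 (cv2) and the standard library are available. Lean on these libraries where they do the work, as an engineer would, in place of code of your own. Each camera call takes 0.05 s, during which the arm holds its last target.

## Working session

There is one attempt and no reset: what is moved stays moved. The work goes in short steps, each a Python script; the robot and the scene stay as the last script left them, time stands still between calls to the robot, and variables do not carry over. Pictures are saved under pics/ and viewed, and the job is handed in when it is done.

```bash
mkdir -p pics; python3 - <<'E'
from cell import manip
import cv2,numpy as np
for n in("side","top"):
    f=manip.grab_frame(n); cv2.imwrite(f"pics/{n}0.png",cv2.resize(f[:,:,::-1],(800,600),interpolation=cv2.INTER_CUBIC))
    cv2.imwrite(f"pics/raw_{n}0.png",f[:,:,::-1])
    p=manip.camera_params(n); print(n,p["K"],np.round(p["cam_to_world"],3))
s=manip.observe(); print(s["clock"],s["tool_pos"],np.round(s["tcp_rot"],3),s["gripper_width"],manip.finger_overhang)
E
```

```text
side [[440.76537796   0.         252.47789608]
 [  0.         440.76537796 190.52370761]
 [  0.           0.           1.        ]] [[-0.833 -0.326  0.448 -0.024]
 [-0.553  0.521 -0.65   0.795]
 [-0.022 -0.789 -0.614  0.808]
 [ 0.     0.     0.     1.   ]]
top [[423.48241611   0.         258.6485757 ]
 [  0.         423.48241611 191.63272046]
 [  0.           0.           1.        ]] [[-0.013 -0.991  0.135  0.388]
 [-1.     0.016  0.015 -0.042]
 [-0.017 -0.135 -0.991  1.24 ]
 [ 0.     0.     0.     1.   ]]
0.1 [ 0.23013805 -0.47174083  0.40410618] [[-0.     0.899  0.438]
 [ 0.001  0.438 -0.899]
 [-1.     0.    -0.001]] 0.9963520358389849 0.178
```

View pics/side0.png

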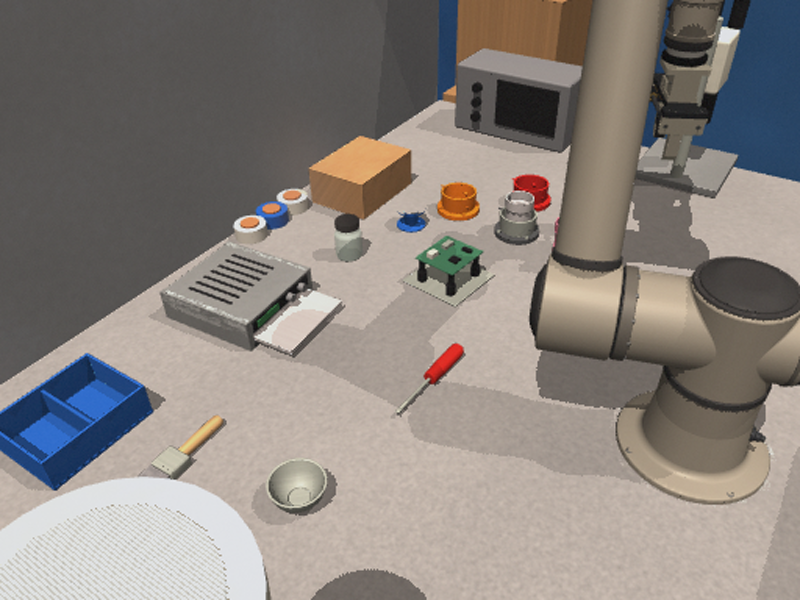

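View pics/top0.png

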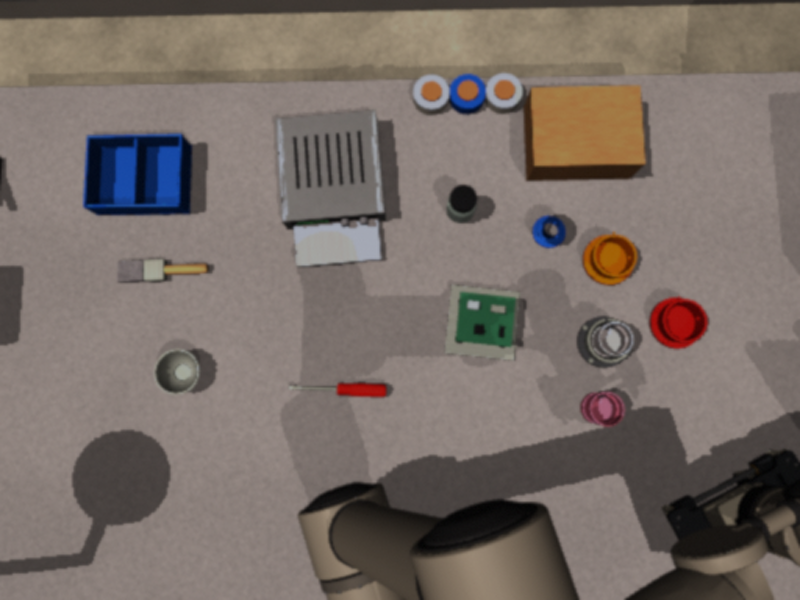

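Candidates: a grey steel cup with an aluminium insert at top (608,341) / side (518,215), orange at (610,258), red at (679,322), and a pink cup at (603,408). Only the grey one fits the description. I'll confirm it in enlarged crops.

```bash
python3 - <<'E'
import cv2,numpy as np
t=cv2.imread("pics/raw_top0.png"); s=cv2.imread("pics/raw_side0.png")
def crop(im,u0,v0,w,h,k,n): cv2.imwrite(n,cv2.resize(im[v0:v0+h,u0:u0+w],None,fx=k,fy=k,interpolation=cv2.INTER_CUBIC))
crop(t,360,190,60,50,12,"pics/t_cup.png")
crop(s,305,110,60,50,12,"pics/s_cup.png")
crop(t,170,60,90,120,5,"pics/t_inst.png")
crop(s,95,145,135,90,5,"pics/s_inst.png")
E
```

```text
(no output)
```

View pics/t_cup.png

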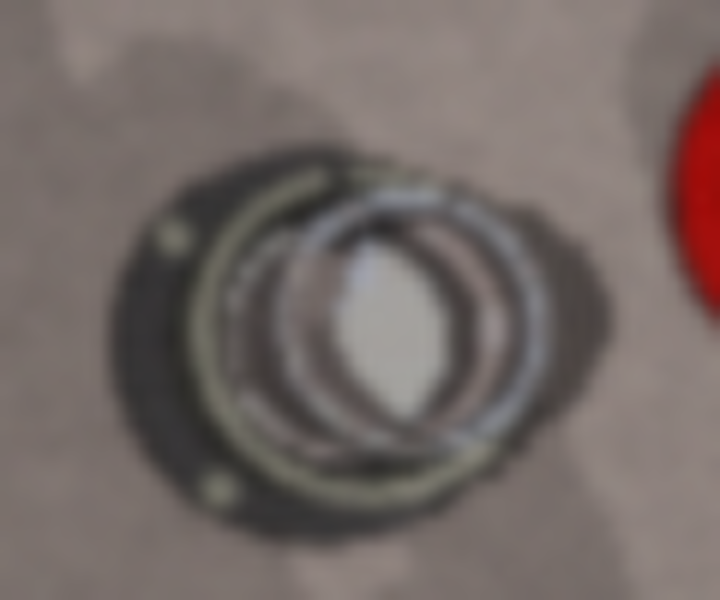

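View pics/s_cup.png

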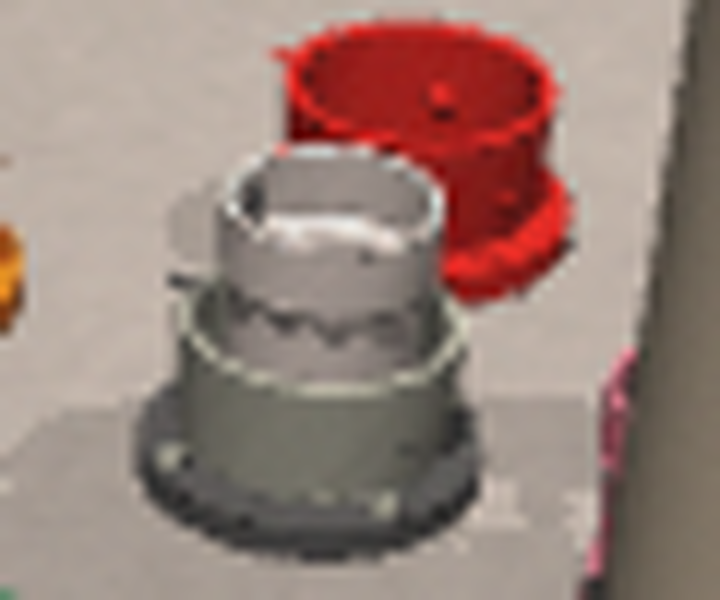

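View pics/t_inst.png

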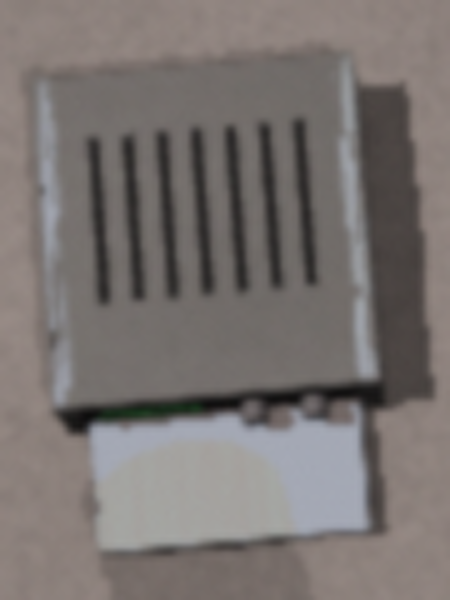

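View pics/s_inst.png

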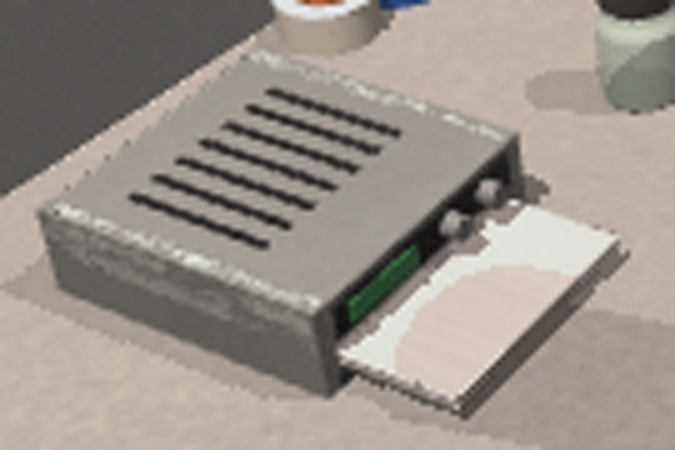

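Confirmed: a grey steel outer cup on a dark plate holds a plain aluminium collar, and the dark +x mark is at top crop (340,170) and side crop (183,283). The shelf's front corners are at top crop (98,550) and (368,530), and side crop (462,405) and (617,240). Next I triangulate.

```bash
cat > h.py <<'E'
from cell import manip
import numpy as np, cv2
P={n:manip.camera_params(n) for n in("side","top")}
def proj(n):
    T=np.linalg.inv(P[n]["cam_to_world"]); return P[n]["K"]@T[:3]
def px(U,V,u0,v0,k): return np.array([(U+.5)/k-.5+u0,(V+.5)/k-.5+v0])
def tri(a,b): # side, top
    X=cv2.triangulatePoints(proj("side"),proj("top"),a.reshape(2,1),b.reshape(2,1)).ravel(); X=X[:3]/X[3]
    e=[]
    for n,q in(("side",a),("top",b)):
        y=proj(n)@np.r_[X,1]; e.append(np.linalg.norm(y[:2]/y[2]-q))
    return X,e
def ray(n,q,z):
    T=P[n]["cam_to_world"]; d=T[:3,:3]@np.linalg.inv(P[n]["K"])@np.r_[q,1]; c=T[:3,3]; return c+d*(z-c[2])/d[2]
def to(n,X):
    y=proj(n)@np.r_[X,1]; return y[:2]/y[2]
E
python3 - <<'E'
from h import *
np.set_printoptions(precision=4,suppress=True)
tc=lambda U,V:px(U,V,360,190,12); sc=lambda U,V:px(U,V,305,110,12)
ti=lambda U,V:px(U,V,170,60,5); si=lambda U,V:px(U,V,95,145,5)
for nm,a,b,z in [("rim",sc(332,197),tc(412,321),.087),("orim",sc(320,308),tc(362,337),.05),("mark",sc(183,283),tc(340,170),.05),
 ("shelfL",si(462,405),ti(98,550),.021),("shelfR",si(617,240),ti(368,530),.021),
 ("instTFL",si(318,310),ti(60,412),.06),("instTFR",si(518,137),ti(383,385),.06),("instTBL",si(40,210),ti(37,75),.06),("instTBR",si(258,52),ti(350,55),.06)]:
    print(nm,*tri(a,b),ray("side",a,z)[:2],ray("top",b,z)[:2])
# jar lid, board corners, others from 800x600 pics
k=800/512
f=lambda U,V:px(U,V,0,0,k)
print("jar",ray("top",f(462,197),.085)); print("board",[ray("top",f(*q),.068)[:2] for q in((459,291),(519,295),(516,345),(455,345))])
print("stand",[ray("top",f(*q),.003)[:2] for q in((450,286),(523,290),(516,359),(446,355))])
for n,q,z in(("orange",(610,256),.05),("red",(680,318),.05),("pink",(604,408),.075),("bluething",(549,231),.03),("bowl",(179,371),.04),("brushend",(207,268),.01),("sd tip",(290,386),.01),("sd end",(387,390),.02),("knobs",(370,222),.03)):
    print(n,ray("top",f(*q),z)[:2])
E
```

```text
rim [ 0.4714 -0.3895  0.0878] [np.float64(0.22235868455640925), np.float64(0.2885202964244359)] [ 0.4713 -0.3912] [ 0.4722 -0.3895]
orim [ 0.4706 -0.3878  0.0542] [np.float64(0.13211017192933106), np.float64(0.16882724647046013)] [ 0.4729 -0.3946] [ 0.4713 -0.3888]
mark [ 0.5104 -0.3856  0.0509] [np.float64(0.015813587557714344), np.float64(0.020329498859646213)] [ 0.5111 -0.387 ] [ 0.5105 -0.3859]
shelfL [0.6201 0.1785 0.0175] [np.float64(1.3478640350306308), np.float64(1.318640258726581)] [0.6136 0.1801] [0.6228 0.18  ]
shelfR [0.6319 0.0212 0.0189] [np.float64(0.20284612538077834), np.float64(0.21758290629632415)] [0.6296 0.0231] [0.6321 0.0214]
instTFL [0.6955 0.1951 0.0609] [np.float64(0.14819485648534447), np.float64(0.1488898674341176)] [0.6959 0.1942] [0.6961 0.1955]
instTFR [0.7096 0.0102 0.0564] [np.float64(0.01977659200910739), np.float64(0.022013411050139)] [0.7059 0.014 ] [0.7086 0.0101]
instTBL [0.8988 0.2107 0.0562] [np.float64(0.7272037179322356), np.float64(0.7596116884000687)] [0.8917 0.2133] [0.899  0.2113]
instTBR [0.907  0.0267 0.0576] [np.float64(0.5249874995096989), np.float64(0.6045808350114376)] [0.9021 0.0288] [0.9075 0.0276]
jar [ 0.7302 -0.1297  0.085 ]
board [array([ 0.5621, -0.1213]), array([ 0.5532, -0.228 ]), array([ 0.4642, -0.2195]), array([ 0.4657, -0.1119])]
stand [array([ 0.5816, -0.109 ]), array([ 0.5717, -0.2462]), array([ 0.4424, -0.2284]), array([ 0.4516, -0.0986])]
orange [ 0.6248 -0.3987]
red [ 0.5095 -0.5174]
pink [ 0.3527 -0.3662]
bluething [ 0.6781 -0.2942]
bowl [0.4277 0.3876]
brushend [0.6225 0.3512]
sd tip [0.3982 0.191 ]
sd end [0.3885 0.0112]
knobs [0.7013 0.0397]
```

Measurements agree with the text: inner rim at (0.472,-0.390) and z 0.088, shelf front middle at (0.627,0.100) and z about 0.019, instrument yaw about 4.2°, shelf drawn out about 0.005. Next I draw the shelf.

```bash
cat >> h.py <<'E'
def R(deg): # jaw direction angle in xy
    a=np.radians(deg); z=np.array([np.cos(a),np.sin(a),0]); x=np.array([0,0,-1.]); return np.c_[x,np.cross(z,x),z]
YAW=4.2
ex=np.array([np.cos(np.radians(YAW)),np.sin(np.radians(YAW)),0]); ey=np.array([-ex[1],ex[0],0])
def st(m=""):
    s=manip.observe(); print(m,round(s["clock"],2),np.round(s["tool_pos"],4),"F",np.round(s["ft_force"],1),"w",round(s["gripper_width"],3),"q",np.round(s["joint_positions"],1)); return s
E
python3 - <<'E'
from h import *
p=np.array([.627,.100,0])+.03*ex
for a in (-86+0,94):
    print(a,manip.inverse_kinematics(p+[0,0,.25],R(a+.2)))
for a in (-90,-60,-45,-30,0,30,45,90,135): print(a,manip.inverse_kinematics([.472,-.39,.24],R(a)))
manip.command_gripper(0.0,20)
manip.move_to(p+[0,0,.25],R(-85.8)); st("above")
print(manip.move_straight(p+[0,0,.205],feed=.1,f_stop=4))
print(manip.move_straight(p+[0,0,.190],feed=.02,f_stop=8)); st("press")
E
```

```text
-86 [ 2.24373789e+00  4.21368945e+01  7.38611323e+01 -2.54444375e-14
  6.40019732e+01  8.80437379e+01]
94 [ 2.24373789e+00  4.21368945e+01  7.38611323e+01 -2.54444375e-14
  6.40019732e+01 -9.19562621e+01]
-90 [-4.67339914e+01  3.79539937e+01  8.43102710e+01 -2.54444375e-14
  5.77357353e+01  4.32660086e+01]
-60 [-46.73399145  37.95399367  84.31027098   0.          57.73573535
  13.26600855]
-45 [-4.67339914e+01  3.79539937e+01  8.43102710e+01 -2.54444375e-14
  5.77357353e+01 -1.73399145e+00]
-30 [-4.67339914e+01  3.79539937e+01  8.43102710e+01 -2.54444375e-14
  5.77357353e+01 -1.67339914e+01]
0 [-4.67339914e+01  3.79539937e+01  8.43102710e+01 -2.54444375e-14
  5.77357353e+01 -4.67339914e+01]
30 [-4.67339914e+01  3.79539937e+01  8.43102710e+01 -2.54444375e-14
  5.77357353e+01 -7.67339914e+01]
45 [-4.67339914e+01  3.79539937e+01  8.43102710e+01 -2.54444375e-14
  5.77357353e+01 -9.17339914e+01]
90 [-4.67339914e+01  3.79539937e+01  8.43102710e+01 -2.54444375e-14
  5.77357353e+01 -1.36733991e+02]
135 None
above 4.13 [0.6571 0.1012 0.2503] F [-0.2 -0.3  0.4] w 0.001 q [ 2.2 42.1 73.9 -0.  64.  88. ]
False
True
press 5.18 [0.6573 0.1023 0.1993] F [-1.   1.6  4.9] w 0.004 q [ 2.2 45.5 76.   0.  58.3 88. ]
```

```bash
python3 - <<'E'
from h import *
t=np.array(manip.observe()["tool_pos"])
print(manip.move_straight(t-[0,0,.004],feed=.01,f_stop=4)); s=st("press2")
t=np.array(s["tool_pos"])
manip.move_straight(t-.04*ex,feed=.06); st("drag1")
E
```

```text
True
press2 5.39 [0.6575 0.1023 0.1993] F [0.4 0.1 4.2] w 0.008 q [ 2.2 45.5 76.  -0.  58.3 88. ]
drag1 6.2 [0.6173 0.0994 0.1993] F [-1.6  0.1  5.3] w 0.005 q [ 2.1 42.1 83.6  0.  54.4 87.9]
```

```bash
python3 - <<'E'
from h import *
t=np.array(manip.observe()["tool_pos"])
print(manip.move_straight([t[0],t[1],.1980],feed=.01)); s=st("press3")
import cv2
f=manip.grab_frame("side"); cv2.imwrite("pics/s1.png",cv2.resize(f[130:260,80:260,::-1],None,fx=4,fy=4,interpolation=cv2.INTER_CUBIC))
E
```

```text
False
press3 6.48 [0.618  0.0994 0.1992] F [-2.2  0.  10.5] w 0.001 q [ 2.1 42.1 83.5  0.  54.2 87.9]
```

View pics/s1.png

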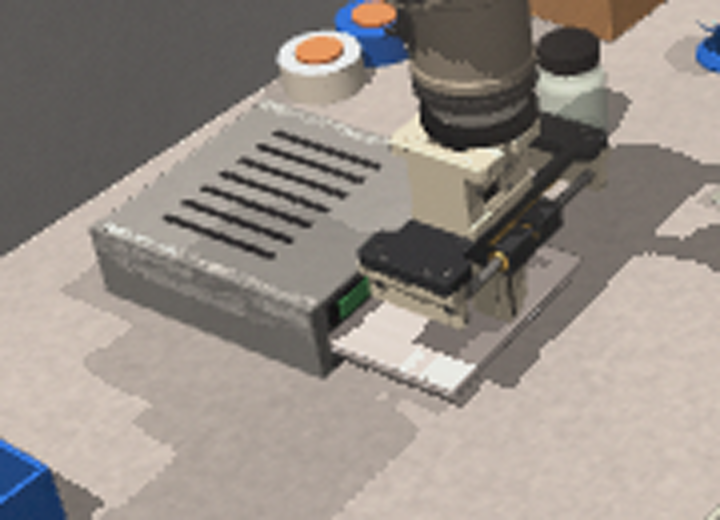

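The shelf only partly followed at about 5 N: its front-left corner is now at side (195,230), against (187.5,226) before. I'll measure that, move the finger back, and drag with about 11 N.

```bash
python3 - <<'E'
from h import *
print(ray("side",px(460,400,80,130,4),.021),ray("side",px(578,262,80,130,4),.021))
t=np.array(manip.observe()["tool_pos"])
manip.move_straight([t[0],t[1],.215],feed=.1)
q=np.array([t[0],t[1],0])+.022*ex
manip.move_straight(q+[0,0,.215],feed=.15)
manip.move_straight(q+[0,0,.201],feed=.1)
manip.move_straight(q+[0,0,.1978],feed=.02); st("press")
q2=q-.10*ex
for i in range(1,4):
    manip.move_straight(q-.025*i*ex+[0,0,.1978],feed=.05); st("drag")
f=manip.grab_frame("side"); cv2.imwrite("pics/s2.png",cv2.resize(f[130:260,80:260,::-1],None,fx=4,fy=4,interpolation=cv2.INTER_CUBIC))
E
```

```text
[0.58643906 0.18142107 0.021     ] [0.60744593 0.02314147 0.021     ]
press 7.75 [0.6403 0.1011 0.1992] F [-0.7  0.4  8.4] w 0.007 q [ 2.2 44.  79.4  0.  56.4 88. ]
drag 8.4 [0.6151 0.0993 0.1992] F [-0.6  0.2  8.8] w 0.006 q [ 2.1 41.9 84.1 -0.  53.9 87.9]
drag 9.05 [0.5902 0.0974 0.1993] F [-1.4 -0.9  9.7] w 0.008 q [ 2.  39.8 88.6 -0.  51.4 87.8]
drag 9.7 [0.5654 0.0955 0.1992] F [-1.6 -0.7 10. ] w -0.0 q [ 1.9 37.9 92.9 -0.  49.  87.7]
```

View pics/s2.png

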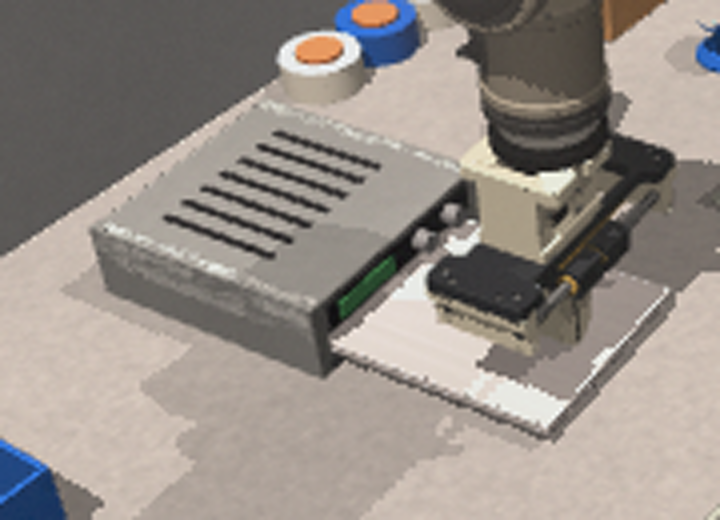

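Now it follows, with the front corner at crop (550,437). I keep dragging past the stop.

```bash
python3 - <<'E'
from h import *
print(ray("side",px(550,435,80,130,4),.021))
t=np.array(manip.observe()["tool_pos"])
for i in range(1,3):
    q=t-.025*i*ex; manip.move_straight([q[0],q[1],.1976],feed=.05); st("drag")
manip.move_straight([q[0],q[1],.26],feed=.2)
manip.move_to([.48,.05,.33],R(-70))
for n in("side","top"):
    f=manip.grab_frame(n); cv2.imwrite(f"pics/raw_{n}3.png",f[:,:,::-1])
st()
s=cv2.imread("pics/raw_side3.png");t=cv2.imread("pics/raw_top3.png")
cv2.imwrite("pics/s3.png",cv2.resize(s[130:260,80:260],None,fx=4,fy=4,interpolation=cv2.INTER_CUBIC))
cv2.imwrite("pics/t3.png",cv2.resize(t[60:210,160:280],None,fx=4,fy=4,interpolation=cv2.INTER_CUBIC))
E
```

```text
[0.51654232 0.17596224 0.021     ]
drag 10.39 [0.5413 0.0938 0.1992] F [1.2 0.6 9.9] w 0.004 q [ 1.8 36.  97.   0.  46.6 87.6]
drag 11.04 [0.5165 0.0919 0.1992] F [1.9 0.2 8.4] w 0.003 q [  1.7  34.2 101.1   0.   44.3  87.5]
 12.05 [0.4798 0.0502 0.3285] F [-0.  -0.3  0.4] w 0.005 q [ -3.1  19.8 100.3   0.   60.1  66.9]
```

View pics/s3.png

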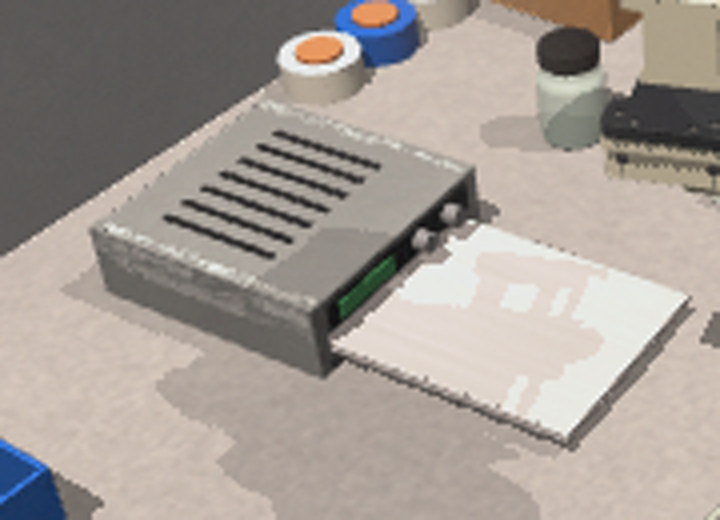

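View pics/t3.png

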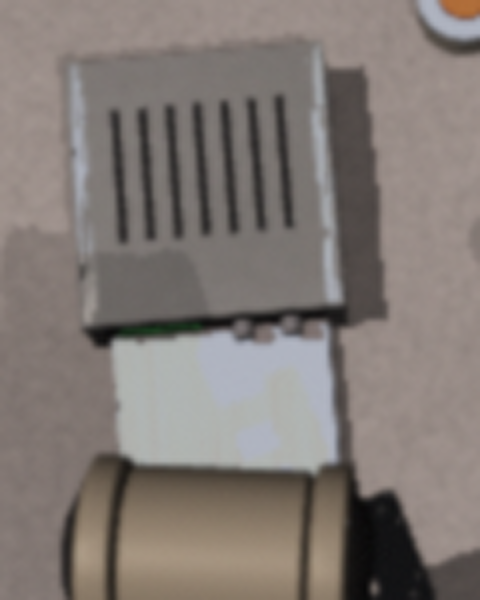

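```bash
python3 - <<'E'
from h import *
a=ray("side",px(570,437,80,130,4),.021);b=ray("side",px(688,297,80,130,4),.021);print(a,b,(a+b)/2)
m=(a+b)/2-np.array([.7025,.1025,.021]); print(m@ex)
a0=ray("side",px(462,403,95,145,5),.021);b0=ray("side",px(617,240,95,145,5),.021); print((a+b-a0-b0)/2@ex)
E
```

```text
[0.50460996 0.17056798 0.021     ] [0.51851565 0.0138788  0.021     ] [0.51156281 0.09222339 0.021     ]
-0.19117706498888687
-0.11088481879823107
```

The shelf front middle is at (0.512,0.092), a jut of 191 mm. The fingertip also slipped by about 35 mm at the end, so the shelf is at its stop. Now the cup.

```bash
python3 - <<'E'
from h import *
manip.move_to([.4715,-.390,.31],R(-45)); st("above")
manip.command_gripper(1.0,10)
print(manip.move_straight([.4715,-.390,.238],feed=.12,f_stop=6)); st("down")
manip.command_gripper(0.0,8); st("touch")
f=manip.grab_frame("side"); cv2.imwrite("pics/s4.png",cv2.resize(f[90:180,280:400,::-1],None,fx=6,fy=6,interpolation=cv2.INTER_CUBIC))
E
```

```text
above 13.67 [ 0.472  -0.3891  0.3098] F [-0.6 -0.6  0.5] w 0.002 q [-46.7  33.4  80.4   0.   66.2  -1.7]
False
down 15.88 [ 0.4717 -0.3902  0.2386] F [-0.2 -0.5 -0.2] w 1.004 q [-46.8  38.   84.4  -0.   57.5  -1.8]
touch 16.48 [ 0.4717 -0.3904  0.2387] F [ 0.2 -0.8  3.5] w 0.658 q [-46.8  38.   84.4  -0.   57.4  -1.8]
```

View pics/s4.png

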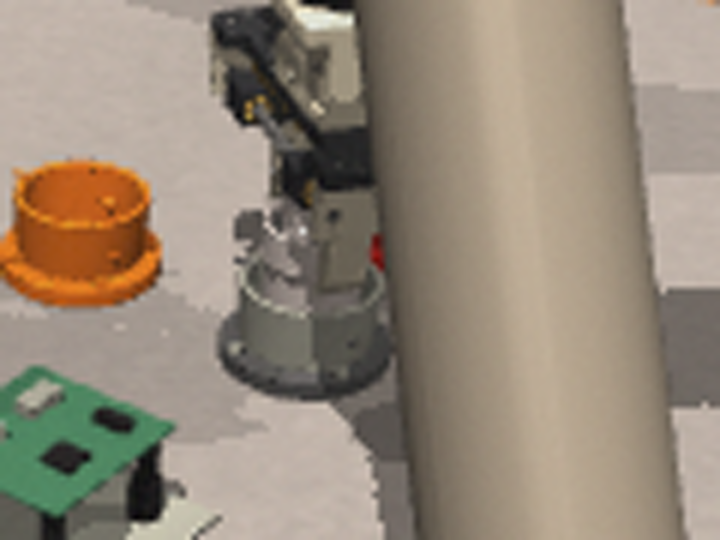

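Gripper width is 60.5 mm, which is the collar. The picture shows the fingers round the collar, clear of the outer rim. I grip hard and twist.

```bash
python3 - <<'E'
from h import *
manip.command_gripper(0.0,60); s=st("grip")
q=np.array(s["joint_positions"],float)
for d in (12,24,36,47):
    p=q.copy(); p[5]+=d; manip.movej(p); s=st(f"tw{d}"); print(np.round(s["wrist_torque"],2))
E
```

```text
grip 16.74 [ 0.4717 -0.3904  0.2387] F [ 0.7 -1.9  5.6] w 0.65 q [-46.8  38.   84.4  -0.   57.4  -1.8]
tw12 17.06 [ 0.4716 -0.3904  0.2385] F [ 0.9 -1.8  1.8] w 0.644 q [-46.8  38.   84.4   0.   57.4  10. ]
[-0.21 -0.18 -0.34]
tw24 17.38 [ 0.4717 -0.3903  0.2385] F [ 2.1 -1.9  0.7] w 0.647 q [-46.8  38.   84.4   0.   57.4  21.9]
[-0.21 -0.17 -0.1 ]
tw36 17.69 [ 0.4716 -0.3904  0.2385] F [ 0.9 -0.6  1.6] w 0.645 q [-46.8  38.   84.4  -0.   57.4  33.8]
[-0.21 -0.09 -0.18]
tw47 17.99 [ 0.4718 -0.3903  0.2385] F [ 1.1 -0.8  1.4] w 0.651 q [-46.8  38.   84.4  -0.   57.4  44.8]
[-0.14 -0.09  0.13]
```

```bash
python3 - <<'E'
from h import *
f=manip.grab_frame("side"); cv2.imwrite("pics/s5.png",cv2.resize(f[110:160,305:365,::-1],None,fx=12,fy=12,interpolation=cv2.INTER_CUBIC))
f=manip.grab_frame("top"); cv2.imwrite("pics/t5.png",cv2.resize(f[190:240,360:420,::-1],None,fx=12,fy=12,interpolation=cv2.INTER_CUBIC))
E
```

```text
(no output)
```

View pics/s5.png

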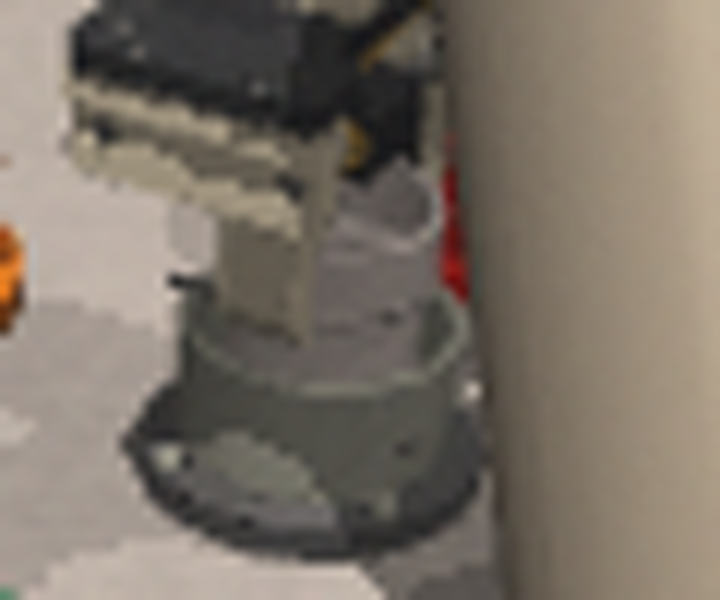

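View pics/t5.png

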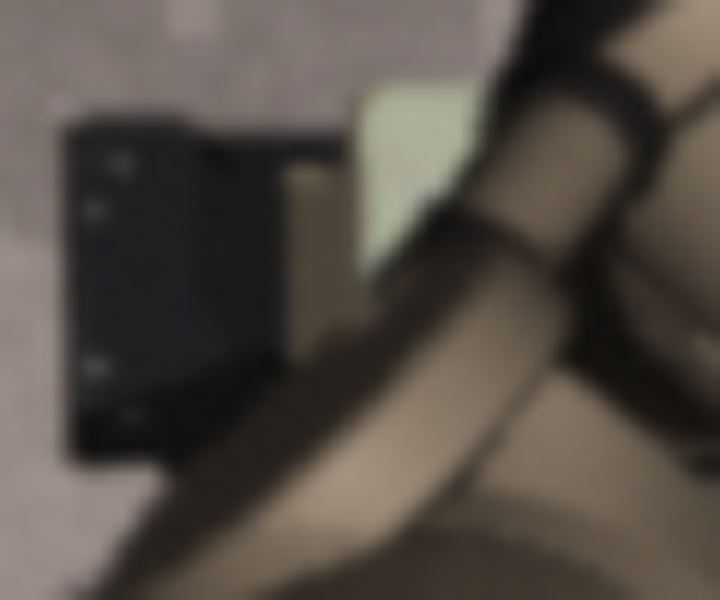

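The seam is hidden by the hand and there is plenty of time, so I let go, step aside and check that the cup really turned.

```bash
python3 - <<'E'
from h import *
manip.command_gripper(1.0,60)
manip.move_straight([.4715,-.390,.30],feed=.2)
q=np.array(manip.observe()["joint_positions"]); q[0]+=38; manip.movej(q); st()
f=manip.grab_frame("side"); cv2.imwrite("pics/s6.png",cv2.resize(f[110:160,305:365,::-1],None,fx=12,fy=12,interpolation=cv2.INTER_CUBIC))
f=manip.grab_frame("top"); cv2.imwrite("pics/t6.png",cv2.resize(f[190:240,360:420,::-1],None,fx=12,fy=12,interpolation=cv2.INTER_CUBIC))
E
```

```text
20.75 [ 0.6115 -0.0182  0.3002] F [ 0.3 -0.9  0.4] w 1.001 q [-8.9 33.9 81.1 -0.  64.8 45.2]
```

View pics/s6.png

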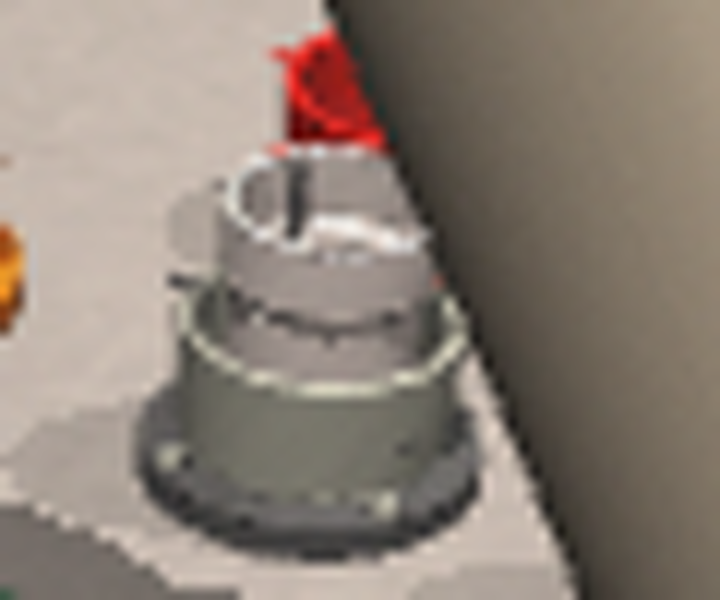

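View pics/t6.png

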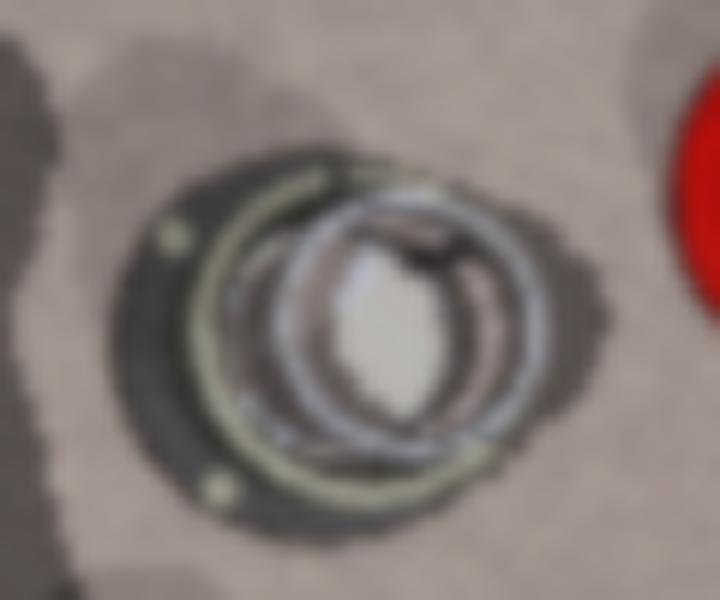

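The seam has moved: in the top crop from (385,225) to (455,240), in the side crop from (250,195) to (297,165). I'll work out the angle.

```bash
python3 - <<'E'
from h import *
c=np.array([.4715,-.390])
def ang(p): v=p[:2]-c; return round(np.degrees(np.arctan2(v[1],v[0])),1),round(np.hypot(*v),4)
# predict seam pixel at inner radius 27, z .087 and .04 for angles
for a in (4,-20,-30,-40,-43,-50):
    for z in(.085,.06):
        X=np.r_[c+.027*np.array([np.cos(np.radians(a)),np.sin(np.radians(a))]),z]
        s=(to("side",X)-[305,110]+.5)*12-.5; t=(to("top",X)-[360,190]+.5)*12-.5
        print(a,z,np.round(s),np.round(t))
E
```

```text
4 0.085 [236. 182.] [397. 206.]
4 0.06 [229. 262.] [365. 217.]
-20 0.085 [259. 167.] [446. 212.]
-20 0.06 [252. 246.] [413. 223.]
-30 0.085 [273. 162.] [466. 221.]
-30 0.06 [265. 241.] [432. 231.]
-40 0.085 [288. 159.] [484. 232.]
-40 0.06 [280. 238.] [450. 243.]
-43 0.085 [292. 158.] [489. 236.]
-43 0.06 [285. 237.] [455. 246.]
-50 0.085 [304. 157.] [499. 247.]
-50 0.06 [296. 236.] [465. 257.]
```

The seam now points to about -45°, from about +3°, so the cup has turned about 47° and its rim hasn't risen (same pixels). I regrasp and pull up, carrying on to above the shelf.

```bash
python3 - <<'E'
from h import *
manip.move_to([.4715,-.390,.30],R(-92))
print(manip.move_straight([.4715,-.390,.238],feed=.12,f_stop=6))
manip.command_gripper(0.0,60); s=st("grip")
q=np.array(s["tool_pos"])
manip.move_straight(q+[0,0,.02],feed=.04); st("up20")
manip.move_straight(q+[0,0,.13],feed=.15); st("up")
f=manip.grab_frame("side"); cv2.imwrite("pics/s7.png",cv2.resize(f[60:180,270:420,::-1],None,fx=5,fy=5,interpolation=cv2.INTER_CUBIC))
E
```

```text
False
grip 23.62 [ 0.4715 -0.3904  0.2383] F [-0.2 -2.9  1.9] w 0.647 q [-46.8  38.   84.4  -0.   57.4  45.2]
up20 24.27 [ 0.4715 -0.3899  0.258 ] F [-0.2 -1.  -2.6] w 0.65 q [-46.8  36.7  83.5   0.   59.9  45.2]
up 25.16 [ 0.4713 -0.3902  0.3672] F [-0.5 -0.1 -2.9] w 0.649 q [-46.8  30.4  76.   -0.   73.7  45.2]
```

View pics/s7.png

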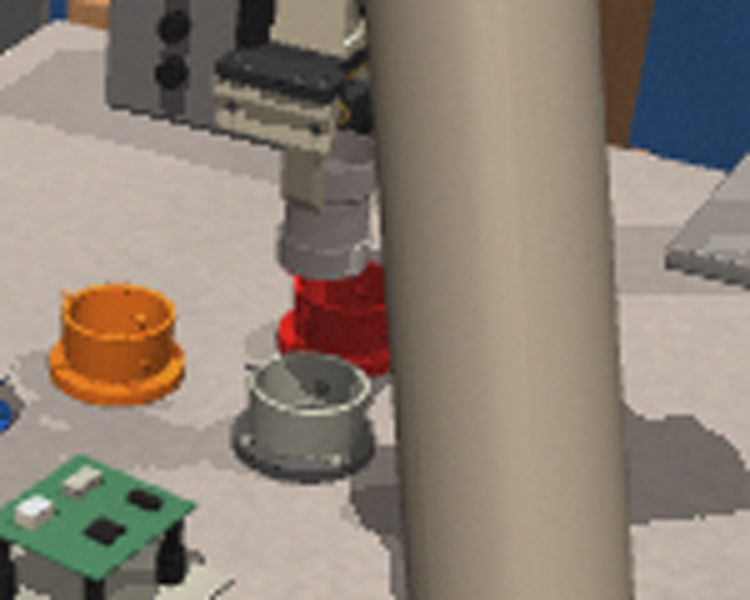

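The cup is out and upright in the grip. I place it 75 mm in from the shelf's front edge, on the centreline.

```bash
python3 - <<'E'
from h import *
p=np.array([.512,.092,0])+.072*ex
manip.move_to(p+[0,0,.367],R(-86)); st("above")
manip.move_straight(p+[0,0,.256],feed=.15); st("near")
print(manip.move_straight(p+[0,0,.243],feed=.02,f_stop=4)); st("contact")
manip.wait(.1)
f=manip.grab_frame("side"); cv2.imwrite("pics/s8.png",cv2.resize(f[120:260,80:280,::-1],None,fx=4,fy=4,interpolation=cv2.INTER_CUBIC))
E
```

```text
above 27.02 [0.584  0.0962 0.367 ] F [-1.   0.9 -2.2] w 0.647 q [ 1.9 28.3 79.6 -0.  72.  88. ]
near 27.92 [0.5843 0.0971 0.2569] F [-0.1 -0.1 -2.4] w 0.648 q [ 2.  35.  87.1  0.  57.9 88. ]
True
contact 28.41 [0.584  0.0973 0.2473] F [0.3 0.1 3.5] w 0.649 q [ 2.  35.6 87.6  0.  56.7 88. ]
```

View pics/s8.png

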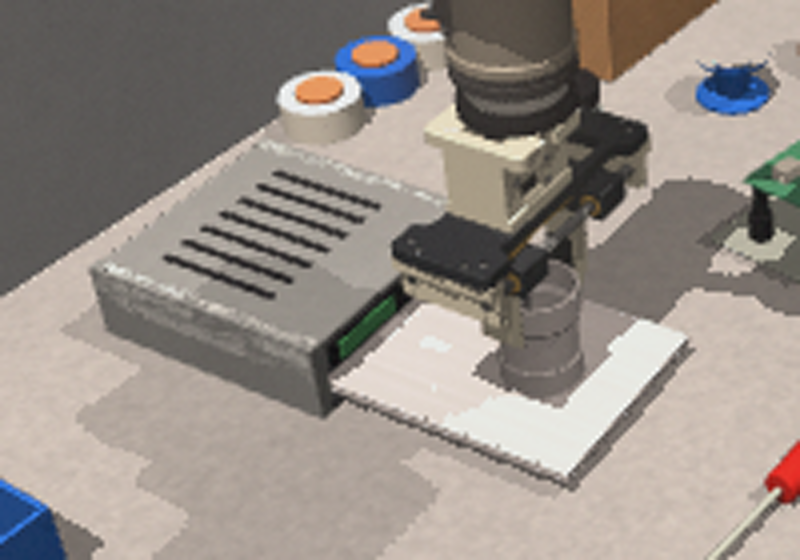

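Contact came at TCP z 0.2473, exactly as predicted, with the cup standing mid-shelf. I release it, retreat straight up and check.

```bash
python3 - <<'E'
from h import *
manip.command_gripper(1.0,10); s=st("open")
t=np.array(s["tool_pos"]); manip.move_straight([t[0],t[1],.37],feed=.15)
q=np.array(manip.observe()["joint_positions"]); q[0]-=45; manip.movej(q); st()
for n in("side","top"):
    f=manip.grab_frame(n); cv2.imwrite(f"pics/{n}9.png",cv2.resize(f[:,:,::-1],(800,600),interpolation=cv2.INTER_CUBIC)); 
    if n=="side": cv2.imwrite("pics/s9.png",cv2.resize(f[120:260,80:280,::-1],None,fx=4,fy=4,interpolation=cv2.INTER_CUBIC))
E
```

```text
open 29.28 [0.5834 0.0972 0.2462] F [ 0.  -0.2 -0.8] w 0.998 q [ 2.  35.7 87.7 -0.  56.7 88. ]
 31.92 [ 0.4817 -0.3427  0.369 ] F [ 0.5  0.2 -0.1] w 1.004 q [-42.9  28.2  79.5   0.   72.5  88. ]
```

View pics/s9.png

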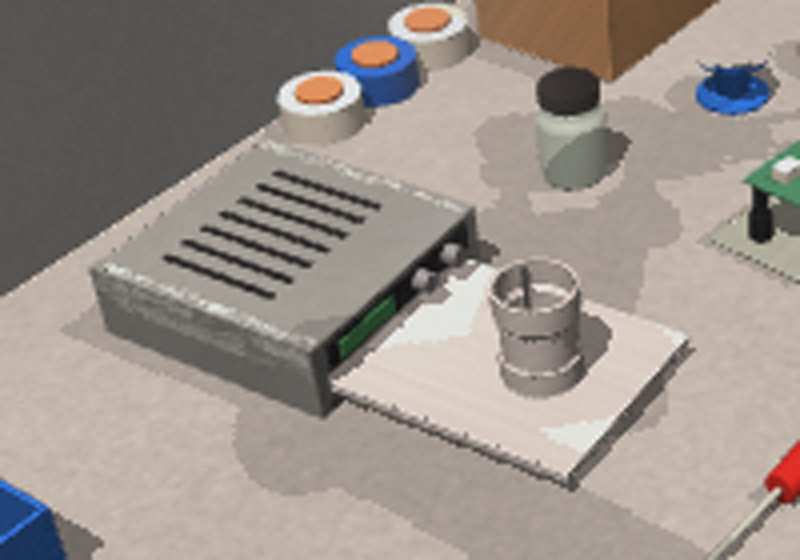

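View pics/top9.png

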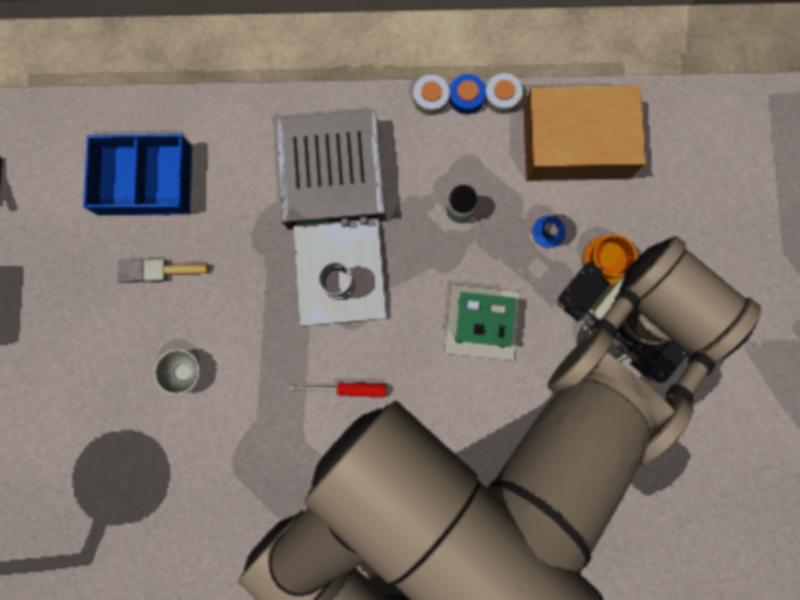

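The cup stands upright on the shelf at top (336,281), and the bystanders are at the same pixels as before. Last check is the shelf's extension in the top view, front corners (301,324) and (386,318).

```bash
python3 - <<'E'
from h import *
k=800/512
a=ray("top",px(301,325,0,0,k),.021);b=ray("top",px(386,318,0,0,k),.021); m=(a+b)/2
i=(ray("top",px(283,224,0,0,k),.06)+ray("top",px(384,217,0,0,k),.06))/2
print(m,(m-[.7025,.1025,.021])@ex,(m-i)@ex)
m0=(np.array([.6228,.18,0])+[.6321,.0214,0])/2; print("travel top",(m-m0)[:2]@ex[:2])
E
```

```text
[0.51536493 0.09066904 0.021     ] -0.18749899056737426 -0.18272493885858782
travel top -0.11251871029684897
```

```bash
python3 - <<'E'
from h import *
manip.job_done(); st()
E
```

```text
the job is handed in; nothing more can be done
the job is handed in; nothing more can be done
```

I drew the shelf out, twisted the stuck cup loose, pulled it up and stood it upright on the shelf, then handed the job in. The last clock reading was about 32 s of the 64 s.

- **Shelf:** The first drag, pressing at about 5 N, partly slipped, so I went back and dragged again at about 10 N. Near the end of that drag the fingertip slid about 35 mm over the shelf, which is what shows it had reached its stop.
- **Twist:** I gripped the collar and turned it about 47° (commanded). I then let go and checked: the seam had moved from about +3° to about -45°, and the rim had not risen.
- **Lift and placing:** I regrasped, pulled the cup out and set it down about 72 mm in from the shelf's front edge, on the centreline. Contact came at the height I had predicted. The last pictures show it upright and wholly on the shelf.
- **Bystanders:** The loose things in view are at the same pixels as at the start. In that last top picture the arm hides the pink cup, the red cup and the outer cup.

**Where checks disagreed:** The measurements of how far the shelf juts out ranged from 183 to 191 mm, against the expected 190 mm. I relied on the slip at the stop rather than on those figures.

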